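Release the isolation platform's transport lock and hang its tag

ROBOT

A 6-joint arm with a two-finger parallel gripper is mounted at the origin on the work surface. World frame = base frame: x ahead of the robot, y to its left, z up, the work surface at z = 0. Lengths are in m, angles in rad, forces in N, time in s.
With the tool pointing down it reaches from about 0.425 to 0.95 m from the base axis. Payload 3.5 kg.
Tool frame: the origin (TCP) lies midway between the tips of the shut fingers; the grasp point (between the pads) lies 19 mm behind it; y points along the fingers, x is the direction in which the jaws open and shut, and the axes are right-handed (so a half turn about y gives the same grasp; the last joint's range is limited). The gripper opens to 85 mm and grips with 20 to 120 N. Pads are 22 mm wide; open, the fingers measure 114 mm over their backs; the gripper's body (76 mm by 85 mm) begins 54 mm behind the grasp point. The pads swing forward as they close: fully open they stand 13 mm farther back than shut.
Start: joints at [-1.273, 0.286, 1.577, -0, 1.279, -0.15], TCP at [0.292, -0.608, 0.231] pointing down, gripper open.
Joint ranges: [-2.77, 2.77], [-0.9, 2.22], [0.21, 2.48], [-1.53, 4.67], [0.24, 2.81], [-2.84, 2.84]. Speed limits (rad/s): [2.79, 2.79, 3.14, 3.14, 3.14, 3.14].

INTERFACE

Orientations are given as a unit quaternion [x, y, z, w].
In Python, from plant import ctrl, viewer gives the robot as it stands.
- The arm moves only by the tool step_arm, never from a script. Its argument "rows" is a list of rows, each a list of 3 entries, a list of its own where there are three numbers: the turn, a rotation vector about the tool's x, y, z in degrees, then the shift along the tool's x, y, z in mm, then the closure, from 0 (fully open) to 1 (shut). A call has 1 to 10 rows; each row is the pose to reach, as a shift and turn from the pose commanded when the call began, along the tool's axes at that moment; what a row does not reach only later rows make up. A row lasts 1/12 s, in which the tool goes at most 41.7 mm and 7.16 degrees, less where a joint would pass 70% of its speed; a pose out of reach is approached as far as the arm can. A call with a gripper value outside its range is refused whole. The fingers move at their own pace and stop on an object; "newtons" is the grip in N (left out, the last holds). Time passes only in rows, so rows that repeat a pose let the fingers close. It gives the time, the measured TCP pose, the force and the opening at its end, in the units of the state.
- ctrl.get_state(): the state, without advancing time (a new reading comes with each control period).
- viewer.read_camera(name): name is "scene" or "top" or "wrist"; returns (picture, depth): 420x560x3 uint8, red, green, blue; 420x560 float32, m along the optical axis (not along the pixel's ray), 0 where there is no reading.
- viewer.calibration(name): a dict with "K" (3x3 intrinsics, pixels), "R" (3x3) and "t" (3): a world point X has camera coordinates R X + t. Camera axes: x right, y down, z forward; pixel columns grow to the right and rows downward; lengths in m; the calibration is good to about 2 mm. A picture is of the moment at which its call begins: read the wrist's pose just before it. calibration takes no time and is no camera call; for the wrist camera it gives the pose at the moment of the call.
- ctrl.sign_off(): hands the job in, once; it reports no verdict.
The state is a dict: "time": time; "qpos": joint angles; "dq": joint speeds; "joint_efforts": joint torques, N m; "eef_pos": TCP position; "tcp_rot": TCP orientation; "contact_force": force on the tool from outside, world axes, zero at the start; "wrist_torque": the same for the moment, N m; "opening": opening from 0.0 (shut) to 1.0 (fully open).
Only numpy, scipy, OpenCV 4.12 (cv2) and the standard library are available. Lean on these libraries where they do the work, as an engineer would, in place of code of your own. Each camera call takes 0.05 s, during which the arm holds its last target.

TASK

Release the vibration-isolation platform for use: lift the red-knobbed handle of its transport bolt clear of the notch and slide the bolt fully out of the platform's keeper. Then take the yellow tag out of its rack and hang it by its hole on the peg of the white tag post, so that it hangs freely upright. Leave the other things on the bench where they are.

Things in the scene. Friction and masses are not known exactly. Their poses are not given: they have to be found in the camera images.
- platform: Fixed isolation platform (dark 360 x 360 mm plate, top 82 mm high) with the grey bolt bed (52 x 150 mm, 40 mm high) beside it. Origin on the bench directly below the bolt axis, at the handle's closed place; z up. The bolt lies along its y axis, 60 mm above the bench: +y points into the platform (plate edge at y = +85 mm, keeper lug from y = +71 mm), -y is the way the bolt slides out. The handle points along -x when down. The specimen stage on the plate rises to 111 mm.
- bolt (a joint): Travel of the bolt (steel rod, 14 mm thick) along the platform's -y: 0 m = locked in the keeper, 0.050 m = fully out (stop). About 2.5 N of friction; it stays where left. The handle travels with it.
- handle (a joint): Turn of the handle about the bolt axis: 0 rad = level, lying in the notch; it grows as the knob is lifted up and over the bolt, to 1.57 rad = upright. Below about 0.85 rad the notch cheeks (aluminium strips 18 to 26 mm out from the bolt axis, tops 73 mm above the bench) block any sliding; at 1.0 rad or more the bolt slides freely. Turns with light friction and stays where left.
- knob (a point): Centre of the red knob at the end of the handle: a short cylinder with its axis along the bolt, 26 mm in diameter and 22 mm wide (between its flat ends), 55 mm from the bolt axis, on a 10 mm stem; 60 mm above the bench when down. The space on both its sides (along the bolt) is free.
- stand: Fixed tag stand: dark base plate 120 x 110 mm, 10 mm thick, and a white post 18 x 22 mm, 156 mm high. Origin on the bench below the front face of the post, z up; the peg sticks out of that face along the stand's own -x.
- peg (a point): Point on the peg's axis, 30 mm out from the post's front face and 150 mm above the bench; axes as the stand's. The peg is a level steel rod 10 mm thick, 58 mm long, then its tip bends up: the tip ends 71 mm out from the post and its top is 164 mm above the bench.
- rack: Fixed grey rack, base 70 x 110 x 6 mm, with an upright slot 11 mm wide and 84 mm long (along its y) and 34 mm deep, in which the tag stands; its walls' tops are 40 mm above the bench. Origin at the middle of its underside; its x axis is across the slot, z up.
- tag: Loose yellow tag, a stiff plastic plate 8 mm thick (its x), 80 mm wide (its y), with a black band, 150 mm tall (its z) including a grip tab 44 mm wide on its top (from 115 to 150 mm above its lower edge); about 100 g. Origin at the middle of its lower edge. It starts upright in the rack's slot, lower edge 6 mm above the bench. It is alike from both faces.
- tag_hole (a point): Centre of the tag's hole, 30 mm in diameter, through the plate's 8 mm (along the tag's x), 85 mm above its lower edge. On the peg the tag hangs with this point 10 mm below the peg's axis.
- jar: Amber jar, 60 mm in diameter, 85 mm high, loose bystander. Origin at the middle of its underside.
- beaker: Glass beaker, 68 mm in diameter, 90 mm high, loose bystander. Origin at the middle of its underside.
- driver: Blue-handled screwdriver, 170 mm long, lying on the bench, loose bystander. Origin near its middle, x axis along it.
Mind the look-alikes: they are no part of the job. Several things have the shape of the tag; the one meant has the colours described above. Leave any purple look-alike of the stand alone.

How it is judged:
By the outcome, as a careful person would: the job done as asked, in the order asked, and still so for the second after the job is handed in, with the robot touching nothing.
It also fails if it takes over 64 s, if anything falls off the work surface, if the arm or the gripper's body presses on something with over 40 N, if the wrist force passes 120 N, or if a joint passes its speed limit or range.

## Working session

There is one attempt and no reset: what is moved stays moved. The work goes in short steps, Python scripts to look and compute and a tool call to move; the robot and the scene stay as the last step left them, time stands still between calls to the robot, and variables do not carry over. Pictures are saved under pics/ and viewed, and the job is handed in when it is done.

Besides the shell and the picture viewer there is one more tool, called after "Emit:" as name(argument=value, ...) on one line, values as JSON. step_arm: Moves the arm, as the interface text tells. Its arguments: {"type":"object","properties":{"rows":{"type":"array"},"newtons":{"type":"number"}},"required":["rows"]}

```bash
ls; mkdir -p pics; python3 - <<'E'
from plant import ctrl, viewer
import cv2,numpy as np
s=ctrl.get_state()
for k,v in s.items(): print(k,np.round(v,4))
for n in ["scene","top","wrist"]:
    c=viewer.calibration(n); p,d=viewer.read_camera(n)
    np.savez(f'pics/{n}0.npz',p=p,d=d,**c)
    cv2.imwrite(f'pics/{n}0.png',p[:,:,::-1]); print(n,c)
E
```

```text
pics
time 0.0
qpos [-1.273   0.2872  1.5782  0.      1.2786 -0.15  ]
dq [ 0.0024 -0.0014  0.0009  0.0006  0.     -0.0003]
joint_efforts [ 1.00000e-04 -4.05978e+01 -2.92628e+01 -1.00000e-04  5.90000e-03
 -0.00000e+00]
eef_pos [ 0.2921 -0.6078  0.2299]
tcp_rot [-0.598   0.3771 -0.3759  0.5991]
contact_force [ 0.2262  0.57   -0.3972]
wrist_torque [-0.013   0.077   0.0277]
opening 0.9968
scene {'K': array([[415.47095988,   0.        , 279.57770931],
       [  0.        , 415.47095988, 209.35287291],
       [  0.        ,   0.        ,   1.        ]]), 'R': array([[ 0.49645599,  0.86804214,  0.00585607],
       [ 0.66621808, -0.37668541, -0.64363155],
       [-0.55649341,  0.32343616, -0.7653131 ]]), 't': array([-0.13556636, -0.35516176,  1.6649427 ])}
top {'K': array([[526.82678941,   0.        , 281.11273441],
       [  0.        , 526.82678941, 215.32225099],
       [  0.        ,   0.        ,   1.        ]]), 'R': array([[-0.0276543 , -0.99953317,  0.01298764],
       [-0.99525508,  0.02631878, -0.09367312],
       [ 0.09328757, -0.01551648, -0.99551829]]), 't': array([-0.13974133,  0.57261604,  1.45654452])}
wrist {'K': array([[309.09867436,   0.        , 275.48597295],
       [  0.        , 309.09867436, 208.53236055],
       [  0.        ,   0.        ,   1.        ]]), 'R': array([[ 0.43372235, -0.90104223, -0.00279675],
       [-0.85808081, -0.41398566,  0.30383085],
       [-0.27492224, -0.12937839, -0.95272189]]), 't': array([-0.67411482, -0.0392241 ,  0.38101902])}
```

View pics/scene0.png

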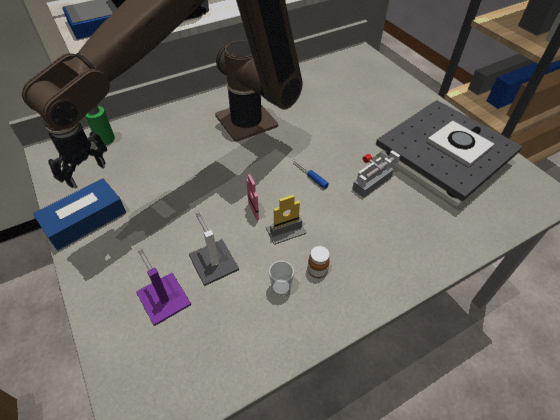

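View pics/top0.png

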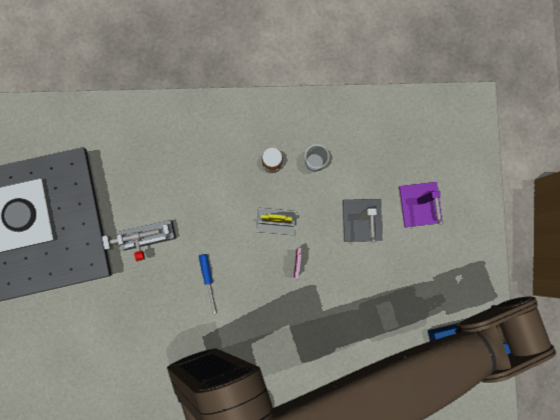

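View pics/wrist0.png

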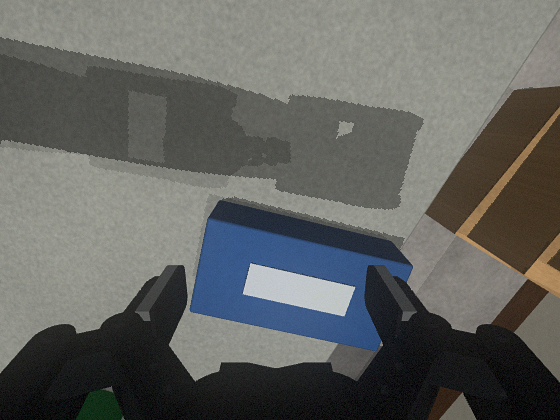

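Tag candidates: the yellow plate in the rack at scene (286,212) / top (277,218), and the pink one at scene (252,197) / top (297,262). By colour it is the yellow one. Stand candidates: the white post at scene (210,245) / top (372,212), and the purple one at scene (157,285). It is the white one. The red knob is at scene (367,157) / top (139,256). I'll check these in close crops.

```bash
cat > h.py <<'E'
import numpy as np,cv2
def load(n):
    z=np.load(f'pics/{n}.npz'); return z['p'],z['d'],z['K'],z['R'],z['t']
def cloud(p,d,K,R,t):
    v,u=np.mgrid[:d.shape[0],:d.shape[1]]
    c=np.stack([(u-K[0,2])/K[0,0]*d,(v-K[1,2])/K[1,1]*d,d],-1)
    return (c-t)@R
def onz(uv,z,K,R,t):
    r=np.array([(uv[0]-K[0,2])/K[0,0],(uv[1]-K[1,2])/K[1,1],1.]); o=-R.T@t; r=R.T@r
    return o+r*(z-o[2])/r[2]
def proj(X,K,R,t):
    c=R@np.asarray(X)+t; return (K@c)[:2]/c[2]
def snap(n,tag):
    from plant import ctrl,viewer
    c=viewer.calibration(n); p,d=viewer.read_camera(n)
    np.savez(f'pics/{tag}.npz',p=p,d=d,**c); cv2.imwrite(f'pics/{tag}.png',p[:,:,::-1]); return p,d,c['K'],c['R'],c['t']
E
python3 - <<'E'
from h import *
S=load('scene0');T=load('top0')
def crop(M,x0,y0,x1,y1): return cv2.resize(M[0][y0:y1,x0:x1,::-1],(400,300),interpolation=cv2.INTER_CUBIC)
a=np.hstack([crop(S,340,140,420,200),crop(S,180,170,320,275)])
b=np.hstack([crop(T,95,205,195,280),crop(T,240,190,400,290)])
cv2.imwrite('pics/crop.png',np.vstack([a,b]))
for n,M in (('S',S),('T',T)):
    hsv=cv2.cvtColor(M[0],cv2.COLOR_RGB2HSV);X=cloud(*M)
    for name,lo,hi in (('red',(0,170,90),(8,255,255)),('yel',(22,130,90),(34,255,255))):
        m=cv2.inRange(hsv,lo,hi)
        k,l,st,ce=cv2.connectedComponentsWithStats(m)
        for i in range(1,k):
            if st[i,4]>15:
                q=X[(l==i)&(M[1]>0)]
                print(n,name,st[i],ce[i].round(1),'med',np.median(q,0).round(4),q.min(0).round(3),q.max(0).round(3))
E
```

```text
S red [365 154   7   7  29] [368.1 156.7] med [0.471  0.2342 0.0779] [0.461 0.223 0.071] [0.479 0.244 0.084]
S yel [274 195  26  29 431] [286.5 209.2] med [ 0.5589 -0.1401  0.1108] [ 0.549 -0.18   0.055] [ 0.568 -0.099  0.161]
T red [135 251   9  10  65] [138.8 255.4] med [0.4665 0.2317 0.0773] [0.454 0.221 0.069] [0.478 0.243 0.086]
T yel [262 214  30   7 137] [276.5 217.3] med [ 0.5531 -0.1425  0.1274] [ 0.547 -0.18   0.005] [ 0.575 -0.103  0.164]
```

View pics/crop.png

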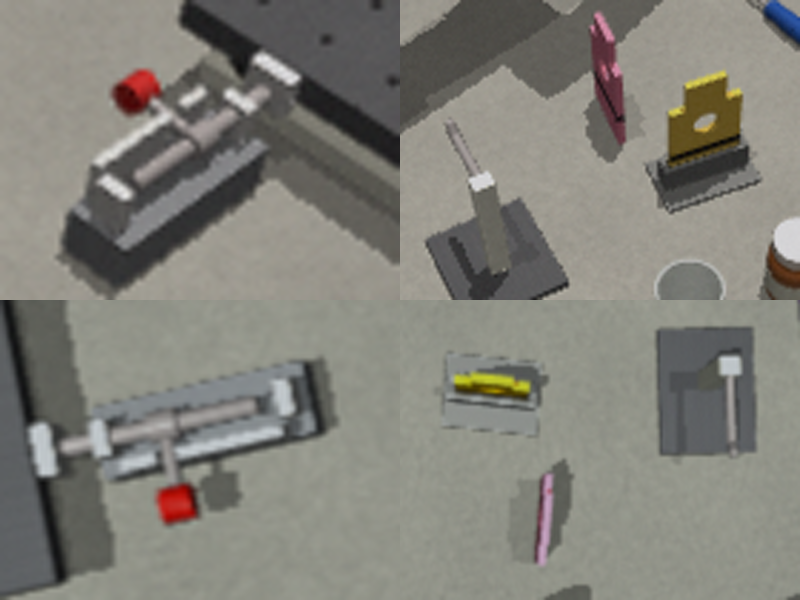

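```bash
python3 - <<'E'
from h import *
S=load('scene0');T=load('top0')
a=onz((111.2,241.2),.067,*T[2:]);b=onz((158.7,231.2),.067,*T[2:])
print('bolt',a,b,np.degrees(np.arctan2(*(a-b)[1::-1])))
X=cloud(*T); H=X[...,2]
# plate edge
g=cv2.cvtColor(T[0],cv2.COLOR_RGB2GRAY)
m=((abs(H-.082)<.012)&(X[...,1]>.2)&(X[...,0]>.3)&(g<100)).astype(np.uint8)
r=cv2.minAreaRect(np.argwhere(m)[:,::-1].astype(np.float32)); print('plate',r,m.sum())
pts=[]
for v in range(165,265):
    u=np.where(m[v])[0]
    if len(u)>5: pts.append(onz((u.max()+.5,v),.082,*T[2:]))
pts=np.array(pts,np.float32); l=cv2.fitLine(pts[:,:2],cv2.DIST_HUBER,0,.01,.01).ravel(); print('edge',l,np.degrees(np.arctan2(l[1],l[0])))
# knob
for n,M in (('S',S),('T',T)):
    c={'S':(368.1,156.7),'T':(138.8,255.4)}[n]; print(n,'knob@.066',onz(c,.066,*M[2:]))
# tag
for n,M in (('S',S),('T',T)):
    X=cloud(*M);hsv=cv2.cvtColor(M[0],cv2.COLOR_RGB2HSV)
    m=(cv2.inRange(hsv,(22,110,60),(34,255,255))>0)
    k,l,st,ce=cv2.connectedComponentsWithStats(m.astype(np.uint8)); i=1+st[1:,4].argmax();m=l==i
    q=X[m&(X[...,2]>.05)&(X[...,2]<.17)].astype(np.float32)
    l=cv2.fitLine(q[:,:2],cv2.DIST_HUBER,0,.005,.01).ravel(); s=(q[:,:2]-l[2:])@l[:2]
    print(n,'tag',l,np.degrees(np.arctan2(l[1],l[0])),l[2:]+l[:2]*(s.min()+s.max())/2,s.max()-s.min(),q[:,2].max())
    vv,uu=np.where(m); print(uu.min(),uu.max(),vv.min(),vv.max())
# post top, peg
X=cloud(*T);H=X[...,2]
m=(H>.13)&(X[...,0]>.4)&(X[...,0]<.65)&(X[...,1]<-.25)&(X[...,1]>-.40)
q=X[m]; print(len(q)); 
print(np.c_[np.argwhere(m)[:,::-1],q.round(3)][::6])
E
```

```text
bolt [0.50652686 0.30921232 0.067     ] [0.53030797 0.18033499 0.067     ] 100.45491030498358
plate ((61.574668884277344, 219.02847290039062), (132.21914672851562, 155.9769287109375), 77.19573211669922) 10116
edge [0.9753692  0.22057857 0.59086204 0.33988726] 12.743016
S knob@.066 [0.46171369 0.24425728 0.066     ]
T knob@.066 [0.46598812 0.23480795 0.066     ]
S tag [ 0.11142997  0.99377227  0.55917287 -0.13810965] 83.60224 [ 0.5589575  -0.14003037] 0.08130436 0.16121991
274 299 195 224
T tag [ 0.12277017  0.99243516  0.5512736  -0.14627358] 82.94799 [ 0.55195165 -0.14079212] 0.0779208 0.16381967
262 291 214 221
179
[[ 3.67e+02  2.09e+02  5.69e-01 -3.78e-01  1.38e-01]
 [ 3.73e+02  2.09e+02  5.67e-01 -3.91e-01  1.56e-01]
 [ 3.68e+02  2.10e+02  5.64e-01 -3.78e-01  1.56e-01]
 [ 3.74e+02  2.10e+02  5.64e-01 -3.93e-01  1.55e-01]
 [ 3.69e+02  2.11e+02  5.62e-01 -3.80e-01  1.57e-01]
 [ 3.75e+02  2.11e+02  5.61e-01 -3.95e-01  1.59e-01]
 [ 3.70e+02  2.12e+02  5.59e-01 -3.82e-01  1.61e-01]
 [ 3.76e+02  2.12e+02  5.58e-01 -3.97e-01  1.61e-01]
 [ 3.71e+02  2.13e+02  5.56e-01 -3.85e-01  1.57e-01
[... 415 characters left out ...]
 1.58e-01]
 [ 3.73e+02  2.23e+02  5.30e-01 -3.89e-01  1.57e-01]
 [ 3.71e+02  2.25e+02  5.25e-01 -3.83e-01  1.58e-01]
 [ 3.73e+02  2.26e+02  5.23e-01 -3.89e-01  1.54e-01]
 [ 3.71e+02  2.28e+02  5.18e-01 -3.85e-01  1.47e-01]
 [ 3.73e+02  2.29e+02  5.15e-01 -3.88e-01  1.58e-01]
 [ 3.71e+02  2.31e+02  5.10e-01 -3.84e-01  1.53e-01]
 [ 3.73e+02  2.32e+02  5.07e-01 -3.88e-01  1.59e-01]
 [ 3.71e+02  2.34e+02  5.02e-01 -3.83e-01  1.56e-01]
 [ 3.73e+02  2.35e+02  5.00e-01 -3.88e-01  1.54e-01]
 [ 3.71e+02  2.37e+02  4.95e-01 -3.84e-01  1.48e-01]
 [ 3.73e+02  2.38e+02  4.92e-01 -3.88e-01  1.56e-01]
 [ 3.75e+02  2.39e+02  4.89e-01 -3.92e-01  1.59e-01]
 [ 3.73e+02  2.41e+02  4.84e-01 -3.85e-01  1.65e-01]]
```

```bash
cat >> h.py <<'E'
from scipy.spatial.transform import Rotation as Ro
def tool(yaw_deg, tilt=0):
    # tool y down, tool x at world yaw
    a=np.radians(yaw_deg); x=np.array([np.cos(a),np.sin(a),0]); y=np.array([0,0,-1.]); R=np.c_[x,y,np.cross(x,y)]
    return R
def rel(p,R,p0=None,R0=None):
    from plant import ctrl
    s=ctrl.get_state()
    if p0 is None: p0=np.array(s['eef_pos'])
    if R0 is None: R0=Ro.from_quat(s['tcp_rot']).as_matrix()
    return Ro.from_matrix(R0.T@R).as_rotvec(degrees=True).round(2),(R0.T@(np.asarray(p)-p0)*1000).round(1)
E
python3 - <<'E'
from h import *
from plant import ctrl
s=ctrl.get_state();print(Ro.from_quat(s['tcp_rot']).as_matrix().round(3))
for yaw in (102-180,102): 
  print(yaw,rel([.6,-.1,.26],tool(yaw)),rel([.4655,.2345,.16],tool(yaw)))
E
```

```text
[[ 0.433 -0.001  0.901]
 [-0.901  0.002  0.433]
 [-0.002 -1.     0.   ]]
-78 (array([-0.  , 13.66, -0.11]), array([-324.6,  -29. ,  497.5])) (array([-0.  , 13.66, -0.11]), array([-684.2,   71.6,  521. ]))
102 (array([-1.6000e-01, -1.6634e+02,  0.0000e+00]), array([-324.6,  -29. ,  497.5])) (array([-1.6000e-01, -1.6634e+02,  0.0000e+00]), array([-684.2,   71.6,  521. ]))
```

Emit:
step_arm(rows=[[[0,5,0],[-80,-29,100],0],[[0,9,0],[-160,-29,200],0],[[0,13.6,0],[-200,-29,300],0],[[0,13.6,0],[-260,-29,400],0],[[0,13.6,0],[-324,-29,490],0],[[0,13.6,0],[-324,-29,497],0],[[0,13.6,0],[-324,-29,497],0],[[0,13.6,0],[-324,-29,497],0],[[0,13.6,0],[-324,-29,497],0],[[0,13.6,0],[-324,-29,497],0]])

```text
time: 0.98
eef_pos: [0.5056, -0.2502, 0.2552]
tcp_rot: [-0.55, 0.445, -0.445, 0.55]
contact_force: [1.2, 0.5, -0.3]
opening: 1.0
```

```bash
python3 - <<'E'
from h import *
print(rel([.4655,.2345,.18],tool(-78)))
E
```

```text
(array([ 0.01,  0.05, -0.01]), array([-482.4,   75.3,   62. ]))
```

Emit:
step_arm(rows=[[[0,0,0],[-60,0,30],0],[[0,0,0],[-482,40,62],0],[[0,0,0],[-482,40,62],0],[[0,0,0],[-482,40,62],0],[[0,0,0],[-482,40,62],0],[[0,0,0],[-482,40,62],0],[[0,0,0],[-482,50,62],0],[[0,0,0],[-482,60,62],0],[[0,0,0],[-482,75,62],0],[[0,0,0],[-482,75,62],0]])

```text
time: 1.82
eef_pos: [0.473, 0.1578, 0.2015]
tcp_rot: [-0.549, 0.444, -0.445, 0.55]
contact_force: [0.9, 0.7, -0.5]
opening: 0.999
```

```bash
python3 - <<'E'
from h import *
print(rel([.4655,.2345,.18],tool(-78)))
E
```

```text
(array([-0.07,  0.06,  0.01]), array([-76.6,  21.5,   8.6]))
```

Emit:
step_arm(rows=[[[0,0,0],[-76,21,8],0],[[0,0,0],[-76,21,8],0],[[0,0,0],[-76,21,8],0],[[0,0,0],[-76,21,8],0],[[0,0,0],[-76,21,8],0]])

```text
time: 2.23
eef_pos: [0.4655, 0.2317, 0.1805]
tcp_rot: [0.55, -0.444, 0.445, -0.55]
contact_force: [0.4, 0.2, -0.6]
opening: 1.004
```

```bash
python3 - <<'E'
from h import *
from plant import ctrl
print(rel([.4655,.2345,.18],tool(-78)),ctrl.get_state()['qpos'])
M=snap('wrist','w1')
E
```

```text
(array([0.02, 0.1 , 0.03]), array([-2.7,  0.5,  0.6])) [ 2.66764341e-01 -7.98861803e-03  2.00119072e+00 -5.18155983e-04
  1.14873728e+00  1.62657817e+00]
```

View pics/w1.png

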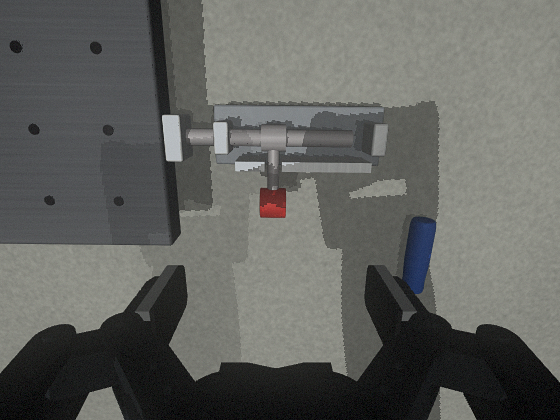

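```bash
python3 - <<'E'
from h import *
M=load('w1'); hsv=cv2.cvtColor(M[0],cv2.COLOR_RGB2HSV)
m=cv2.inRange(hsv,(0,150,60),(8,255,255))|cv2.inRange(hsv,(172,150,60),(180,255,255))
k,l,st,ce=cv2.connectedComponentsWithStats(m);i=1+st[1:,4].argmax();print(st[i],ce[i])
cx=st[i,0]+st[i,2]/2-.5; cy=st[i,1]+st[i,3]/2-.5
k=onz((cx,cy),.062,*M[2:]);print('knob',k)
X=cloud(*M);q=X[l==i];print(q.min(0),q.max(0),np.median(q,0))
# bolt axis: rod rows at columns 
a=onz((195,135.5),.066,*M[2:]);b=onz((350,139),.066,*M[2:]);print(a,b,np.degrees(np.arctan2(*(a-b)[1::-1])))
a=onz((270,128),.066,*M[2:]);b=onz((270,148),.066,*M[2:]);print(a,b)
print(rel([k[0],k[1],.041],tool(-78)))
E
```

```text
[260 201  26  16 296] [271.57094595 210.40878378]
knob [0.46047075 0.23319774 0.062     ]
[0.45522314 0.22292335 0.07163513] [0.54274999 0.24815442 0.32341203] [0.46380162 0.23503528 0.07755508]
[0.50941829 0.30794903 0.066     ] [0.53325105 0.18398229 0.066     ] 100.88240505129473
[0.52803125 0.2495554  0.066     ] [0.51242175 0.24628395 0.066     ]
(array([-0.02,  0.02,  0.02]), array([ -3.2, 139.9,  -5. ]))
```

```bash
python3 - <<'E'
from h import *
M=load('w1')
k=onz((272.5,202.5),.062,*M[2:]);print('knob',k)
for yaw in(-78,-79): print(rel([k[0],k[1],.041],tool(yaw)))
E
```

```text
knob [0.46590836 0.23435135 0.062     ]
(array([-0.02,  0.02,  0.02]), array([ -3.2, 139.9,   0.6]))
(array([-0.02,  1.02,  0.02]), array([ -3.2, 139.9,   0.6]))
```

Emit:
step_arm(rows=[[[0,1,0],[-3,40,0],0.3],[[0,1,0],[-3,80,0],0.3],[[0,1,0],[-3,115,0],0.3],[[0,1,0],[-3,138,0],0.3],[[0,1,0],[-3,139,0],0.3],[[0,1,0],[-3,139,0],0.3]], newtons=30)

```text
time: 2.78
eef_pos: [0.4648, 0.2333, 0.041]
tcp_rot: [0.546, -0.451, 0.45, -0.545]
contact_force: [0.4, 0.1, -0.3]
opening: 0.7
```

```bash
python3 - <<'E'
from h import *
M=snap('wrist','w2')
E
```

```text
(no output)
```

View pics/w2.png

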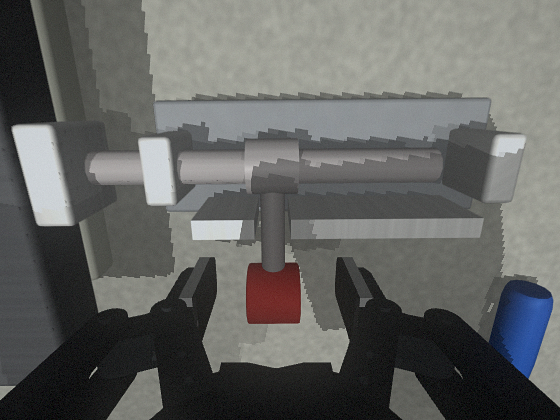

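The red knob at (273,293) sits midway between the pads at (200,300) and (350,300), so I'll close on it.

Emit:
step_arm(rows=[[[0,0,0],[0,0,0],1],[[0,0,0],[0,0,0],1],[[0,0,0],[0,0,0],1],[[0,0,0],[0,0,0],1],[[0,0,0],[0,0,0],1],[[0,0,0],[0,0,0],1]], newtons=30)

```text
time: 3.33
eef_pos: [0.4665, 0.2348, 0.0434]
tcp_rot: [-0.545, 0.448, -0.45, 0.547]
contact_force: [-0.2, -2.6, 5.7]
opening: 0.254
```

Emit:
step_arm(rows=[[[0,0,0],[0,-11,1],1],[[0,0,0],[0,-21,4],1],[[0,0,0],[0,-31,10],1],[[0,0,0],[0,-39,17],1],[[0,0,0],[0,-46,25],1],[[0,0,0],[0,-51,35],1],[[0,0,0],[0,-53,40],1],[[0,0,0],[0,-53,40],1],[[0,0,0],[0,-53,40],1]])

```text
time: 4.08
eef_pos: [0.5042, 0.2423, 0.0949]
tcp_rot: [0.546, -0.45, 0.449, -0.545]
contact_force: [-3.8, -2.4, -0.6]
opening: 0.249
```

```bash
python3 - <<'E'
from h import *
M=snap('wrist','w3')
E
```

```text
(no output)
```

View pics/w3.png

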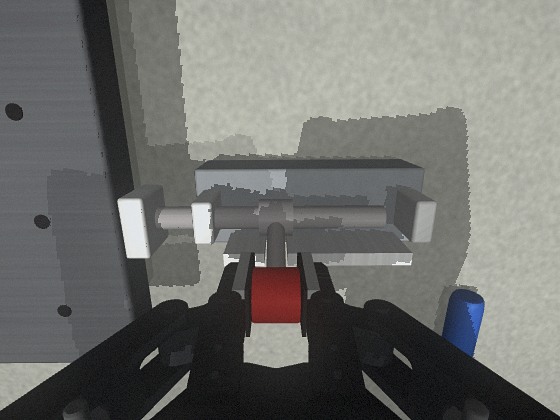

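The knob at (276,295) is held and the stem is up. Next I slide the bolt along tool +x.

Emit:
step_arm(rows=[[[0,0,0],[10,0,0],1],[[0,0,0],[20,0,0],1],[[0,0,0],[30,0,0],1],[[0,0,0],[40,0,0],1],[[0,0,0],[47,0,0],1],[[0,0,0],[50,0,0],1],[[0,0,0],[52,0,0],1],[[0,0,0],[52,0,0],1],[[0,0,0],[52,0,0],1]])

```text
time: 4.88
eef_pos: [0.514, 0.1929, 0.0948]
tcp_rot: [-0.544, 0.451, -0.449, 0.547]
contact_force: [-4.2, 8.3, -0.0]
opening: 0.247
```

```bash
python3 - <<'E'
from h import *
M=snap('wrist','w4')
from plant import ctrl
print(ctrl.get_state()['eef_pos'],ctrl.get_state()['contact_force'])
E
```

```text
[0.51401024 0.19287979 0.09482379] [-4.3087088   7.66887052 -0.8295818 ]
```

View pics/w4.png

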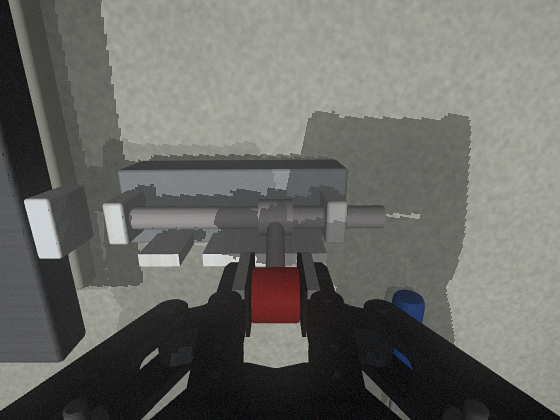

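Emit:
step_arm(rows=[[[0,0,0],[2,0,0],1],[[0,0,0],[3,0,0],1],[[0,0,0],[3,0,0],1]])

```text
time: 5.18
eef_pos: [0.514, 0.1925, 0.0948]
tcp_rot: [-0.543, 0.453, -0.448, 0.548]
contact_force: [-4.0, 15.9, -1.4]
opening: 0.251
```

The bolt is hard against its stop: the force rises to 16 N with no further travel. I'll release and lift.

Emit:
step_arm(rows=[[[0,0,0],[-3,0,0],1],[[0,0,0],[-3,0,0],0.3],[[0,0,0],[-3,0,0],0.3],[[0,0,0],[-3,0,0],0.3],[[0,0,0],[-3,-20,0],0.3],[[0,0,0],[-3,-60,0],0.3],[[0,0,0],[-3,-100,0],0.3],[[0,0,0],[-3,-140,0],0.3],[[0,0,0],[-3,-160,0],0.3],[[0,0,0],[-3,-160,0],0.3]])

```text
time: 6.02
eef_pos: [0.5185, 0.1912, 0.2631]
tcp_rot: [-0.541, 0.446, -0.454, 0.55]
contact_force: [0.8, 0.3, -0.0]
opening: 0.699
```

```bash
python3 - <<'E'
from h import *
M=snap('wrist','w5');S=snap('scene','s5')
cv2.imwrite('pics/c5.png',np.hstack([cv2.resize(M[0][:,:,::-1],(400,300)),cv2.resize(S[0][130:220,320:440,::-1],(400,300),interpolation=cv2.INTER_CUBIC)]))
from plant import ctrl
print(ctrl.get_state()['eef_pos'],ctrl.get_state()['qpos'])
E
```

```text
[0.51546634 0.19082002 0.25635878] [ 1.70190617e-01 -1.23436299e-02  1.86240338e+00 -5.91257631e-04
  1.28686318e+00  1.54916918e+00]
```

View pics/c5.png

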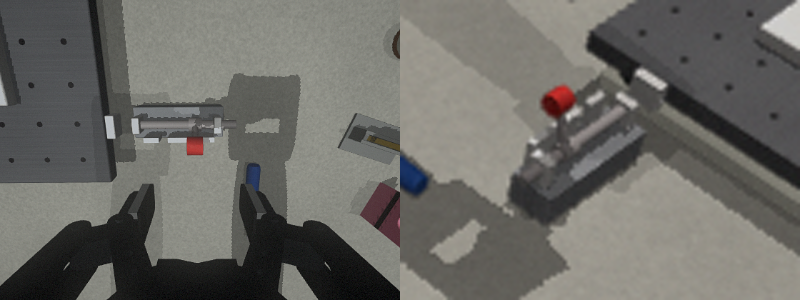

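Bolt is out and the handle stands up. Next, hover above the tag.

```bash
python3 - <<'E'
from h import *
print(rel([.53,-.141,.25],tool(-7)))
M=load('scene0'); X=cloud(*M)
m=(X[...,2]>.05)&(X[...,2]<.17)&(X[...,0]>.38)&(X[...,0]<.5)&(X[...,1]>-.3)&(X[...,1]<-.1)
q=X[m];print(q.min(0),q.max(0))
E
```

```text
(array([ -0.21, -72.  ,   0.2 ]), array([328.5,   6.4, -49.1]))
[ 0.39185525 -0.20219158  0.05075679] [ 0.47619947 -0.18769884  0.15452023]
```

Emit:
step_arm(rows=[[[0,-7,0],[30,6,-10],0],[[0,-14,0],[65,6,-15],0],[[0,-21,0],[100,6,-20],0],[[0,-28,0],[140,6,-25],0],[[0,-35,0],[180,6,-30],0],[[0,-42,0],[210,6,-35],0],[[0,-49,0],[250,6,-40],0],[[0,-56,0],[290,6,-45],0],[[0,-63,0],[328,6,-49],0],[[0,-70,0],[328,6,-49],0]])

```text
time: 6.95
eef_pos: [0.5282, -0.1454, 0.2461]
tcp_rot: [0.704, -0.076, 0.074, -0.703]
contact_force: [-0.3, 0.2, -1.1]
opening: 0.998
```

```bash
python3 - <<'E'
from h import *
print(rel([.53,-.141,.25],tool(-7)))
E
```

```text
(array([ 0.1 , -5.12, -0.15]), array([ 0.9, -3.9,  4.6]))
```

Emit:
step_arm(rows=[[[0,-5,0],[1,-10,4],0],[[0,-5,0],[1,-10,4],0],[[0,-5,0],[1,-10,4],0]])

```text
time: 7.2
eef_pos: [0.5304, -0.1365, 0.2571]
tcp_rot: [-0.706, 0.046, -0.045, 0.706]
contact_force: [0.3, -0.4, 0.5]
opening: 0.999
```

```bash
python3 - <<'E'
from h import *
M=snap('wrist','w6');T=snap('top','t6')
X=cloud(*M);hsv=cv2.cvtColor(M[0],cv2.COLOR_RGB2HSV)
from plant import ctrl
s=ctrl.get_state();print(s['eef_pos'],Ro.from_quat(s['tcp_rot']).as_matrix()[:,0])
m=(cv2.inRange(hsv,(22,110,40),(34,255,255))>0)
k,l,st,ce=cv2.connectedComponentsWithStats(m.astype(np.uint8)); i=1+st[1:,4].argmax();m=l==i;print(st[i])
q=X[m]; print(q.min(0),q.max(0))
q=q[abs(q[:,2]-.156)<.008][:,:2].astype(np.float32); r=cv2.minAreaRect(q);print(len(q),r)
E
```

```text
[ 0.5302894  -0.13584706  0.2571443 ] [ 0.9920637  -0.12572136 -0.00193669]
[ 294  144   18   94 1194]
[ 0.5416292  -0.2284819  -0.00098697] [ 0.57265032 -0.05928721  0.40011253]
529 ((0.5563173294067383, -0.13974978029727936), (0.043855756521224976, 0.00807225052267313), 83.37466430664062)
```

View pics/w6.png

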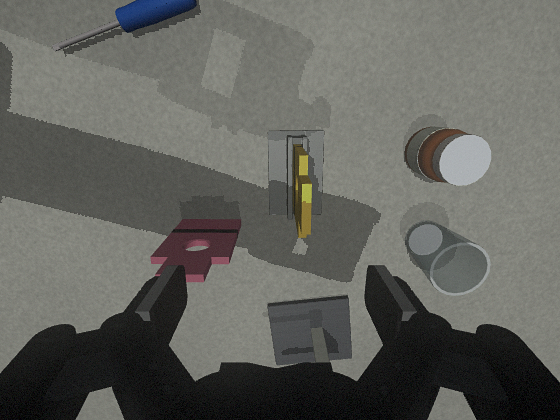

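The yellow tag's tab is at (305,190). Its measured rectangle is 43.9 x 8.1 mm, which matches the description. I'll descend on it.

```bash
python3 - <<'E'
from h import *
print(rel([.5563,-.1397,.117],tool(-6.6)))
E
```

```text
(array([-0.03, -0.62, -0.11]), array([ 26.6, 140.1,  -0.6]))
```

Emit:
step_arm(rows=[[[0,-0.6,0],[26,10,0],0],[[0,-0.6,0],[26.5,40,0],0],[[0,-0.6,0],[26.5,75,0],0],[[0,-0.6,0],[26.5,110,0],0],[[0,-0.6,0],[26.5,135,0],0],[[0,-0.6,0],[26.5,140,0],0],[[0,-0.6,0],[26.5,140,0],0.5],[[0,-0.6,0],[26.5,140,0],0.5],[[0,-0.6,0],[26.5,140,0],0.5],[[0,-0.6,0],[26.5,140,0],0.5]])

```text
time: 8.13
eef_pos: [0.5587, -0.1402, 0.1213]
tcp_rot: [0.707, -0.039, 0.042, -0.705]
contact_force: [0.6, -0.8, -0.2]
opening: 0.503
```

```bash
python3 - <<'E'
from h import *
M=snap('wrist','w7')
print(rel([.5563,-.1397,.117],tool(-6.6)))
E
```

```text
(array([0.08, 0.05, 0.23]), array([-2.2,  4. ,  0.1]))
```

View pics/w7.png

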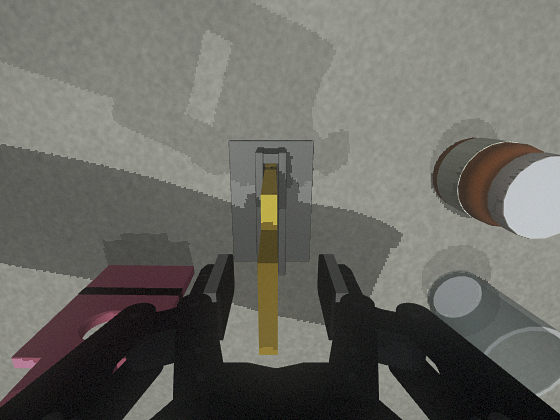

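Emit:
step_arm(rows=[[[0,0,0],[-2,4,0],0.5],[[0,0,0],[-2,4,0],1],[[0,0,0],[-2,4,0],1],[[0,0,0],[-2,4,0],1],[[0,0,0],[-2,4,0],1],[[0,0,0],[-2,4,0],1],[[0,0,0],[-2,4,0],1],[[0,0,0],[-2,4,0],1]], newtons=50)

```text
time: 8.85
eef_pos: [0.5552, -0.1394, 0.1147]
tcp_rot: [0.706, -0.04, 0.04, -0.706]
contact_force: [-0.2, 0.1, 0.9]
opening: 0.086
```

Emit:
step_arm(rows=[[[0,0,0],[0,-10,0],1],[[0,0,0],[0,-30,0],1],[[0,0,0],[0,-60,0],1],[[0,0,0],[0,-95,0],1],[[0,0,0],[0,-130,0],1],[[0,0,0],[0,-160,0],1],[[0,0,0],[0,-180,0],1],[[0,0,0],[0,-180,0],1],[[0,0,0],[0,-180,0],1]])

```text
time: 9.6
eef_pos: [0.5555, -0.1394, 0.2963]
tcp_rot: [0.706, -0.039, 0.041, -0.706]
contact_force: [0.5, -0.9, -1.7]
opening: 0.09
```

```bash
python3 - <<'E'
from h import *
M=snap('wrist','w8');T=snap('top','t8');S=snap('scene','s8')
cv2.imwrite('pics/c8.png',np.hstack([cv2.resize(M[0][:,:,::-1],(400,300)),cv2.resize(S[0][120:285,160:380,::-1],(400,300),interpolation=cv2.INTER_CUBIC)]))
cv2.imwrite('pics/c8t.png',cv2.resize(T[0][180:260,330:450,::-1],(720,480),interpolation=cv2.INTER_CUBIC))
cv2.imwrite('pics/c8s.png',cv2.resize(S[0][200:300,180:260,::-1],(480,600),interpolation=cv2.INTER_CUBIC))
E
```

```text
(no output)
```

View pics/c8.png

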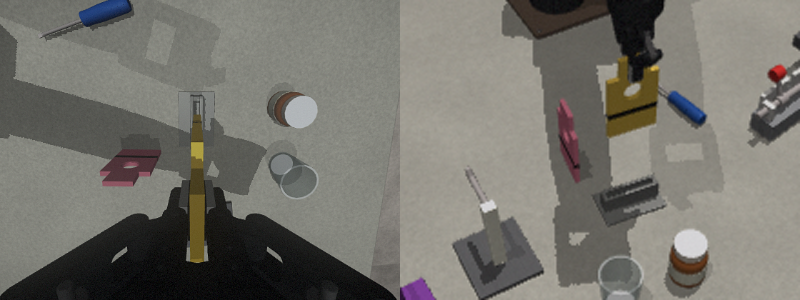

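View pics/c8t.png

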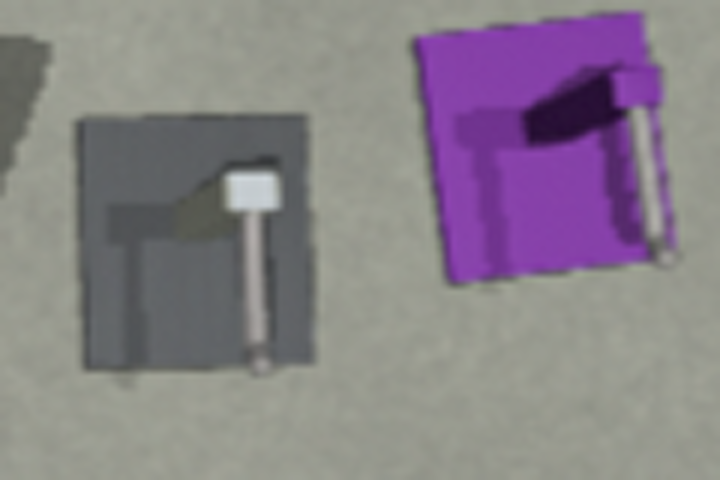

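View pics/c8s.png

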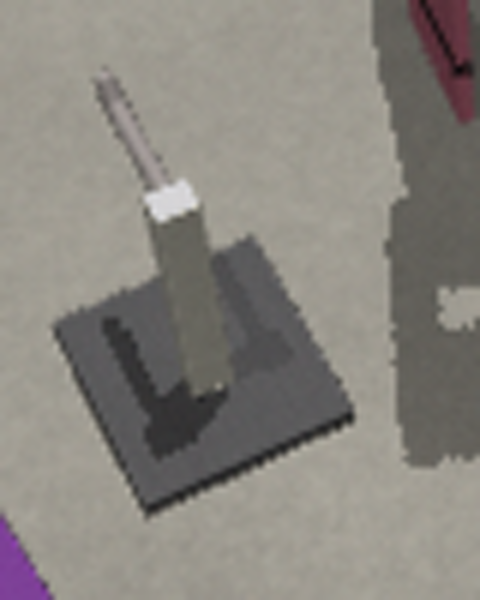

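```bash
python3 - <<'E'
from h import *
T=load('t8');S=load('s8')
ft=lambda x,y:((x+.5)/6-.5+330,(y+.5)/6-.5+180)
fs=lambda x,y:((x+.5)/6-.5+180,(y+.5)/6-.5+200)
def tri(a,b):
    P=[M[2]@np.c_[M[3],M[4]] for M in (T,S)]
    X=cv2.triangulatePoints(P[0],P[1],np.array(a,float).reshape(2,1),np.array(b,float).reshape(2,1)).ravel();return X[:3]/X[3]
print('tri tip',tri(ft(261,355),fs(104,78)))
for n,pt in (('tip',(261,357)),('mid',(256,280)),('base',(253,213))): print(n,onz(ft(*pt),.162 if n=='tip' else .154,*T[2:]))
for n,pt in (('tip',(104,75)),('base',(158,184))): print('s',n,onz(fs(*pt),.162 if n=='tip' else .155,*S[2:]))
# post top corners top view
for c in ((225,172),(278,172),(280,211),(228,211)): print('post',onz(ft(*c),.156,*T[2:]))
# base plate corners
for c in ((80,119),(306,116),(315,364),(85,369)): print('plate',onz(ft(*c),.01,*T[2:]))
E
```

```text
tri tip [ 0.48940226 -0.38579473  0.16677053]
tip [ 0.48884232 -0.3864657   0.162     ]
mid [ 0.52230804 -0.38728499  0.154     ]
base [ 0.55123078 -0.38726013  0.154     ]
s tip [ 0.48353977 -0.38448157  0.162     ]
s base [ 0.54854712 -0.38654608  0.155     ]
post [ 0.56907739 -0.37558658  0.156     ]
post [ 0.56847707 -0.39844024  0.156     ]
post [ 0.55160705 -0.39855067  0.156     ]
post [ 0.552199   -0.37615399  0.156     ]
plate [ 0.61135075 -0.33367621  0.01      ]
plate [ 0.60997731 -0.4418564   0.01      ]
plate [ 0.49147018 -0.44075687  0.01      ]
plate [ 0.49205888 -0.33143559  0.01      ]
```

```bash
python3 - <<'E'
from h import *
print(rel([.44,-.387,.296],tool(-.7)),rel([.44,-.387,.1785],tool(-.7)))
E
```

```text
(array([-0.09, -5.84, -0.24]), array([ -85.1,   -3.9, -259.5])) (array([-0.09, -5.84, -0.24]), array([ -84.6,  113.6, -259.7]))
```

Emit:
step_arm(rows=[[[0,-2,0],[-10,-2,-25],1],[[0,-4,0],[-20,-2,-60],1],[[0,-6,0],[-32,-2,-95],1],[[0,-6,0],[-44,-2,-130],1],[[0,-6,0],[-56,-2,-165],1],[[0,-6,0],[-68,-2,-200],1],[[0,-6,0],[-78,-2,-235],1],[[0,-6,0],[-85,-2,-259],1],[[0,-6,0],[-85,-2,-259.5],1],[[0,-6,0],[-85,-2,-259.5],1]])

```text
time: 10.58
eef_pos: [0.4399, -0.3879, 0.2941]
tcp_rot: [-0.706, 0.005, -0.003, 0.708]
contact_force: [0.4, 0.8, -1.8]
opening: 0.089
```

```bash
python3 - <<'E'
from h import *
print(rel([.44,-.387,.1785],tool(-.7)))
E
```

```text
(array([-0.22, -0.01, -0.15]), array([  0.4, 115.6,   0.5]))
```

Emit:
step_arm(rows=[[[0,0,0],[0,25,0],1],[[0,0,0],[0,55,0],1],[[0,0,0],[0,85,0],1],[[0,0,0],[0,105,0],1],[[0,0,0],[0,115,0],1],[[0,0,0],[0,115.5,0],1],[[0,0,0],[0,115.5,0],1],[[0,0,0],[0,115.5,0],1]])

```text
time: 11.25
eef_pos: [0.4421, -0.3878, 0.1829]
tcp_rot: [0.708, -0.002, 0.004, -0.706]
contact_force: [0.9, -0.2, -1.0]
opening: 0.086
```

```bash
python3 - <<'E'
from h import *
from plant import ctrl
s=[ctrl.get_state() for _ in range(1)];print(s[0]['eef_pos'])
M=snap('wrist','w9');S=snap('scene','s9');T=snap('top','t9')
cv2.imwrite('pics/c9.png',np.hstack([cv2.resize(M[0][:,:,::-1],(400,300)),cv2.resize(S[0][180:270,150:270,::-1],(400,300),interpolation=cv2.INTER_CUBIC)]))
cv2.imwrite('pics/c9s.png',cv2.resize(S[0][190:260,170:250,::-1],(640,560),interpolation=cv2.INTER_CUBIC))
E
```

```text
[ 0.44207928 -0.38779819  0.18292631]
```

View pics/c9.png

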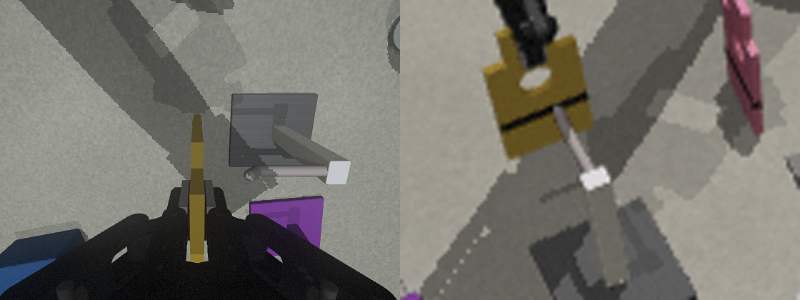

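View pics/c9s.png

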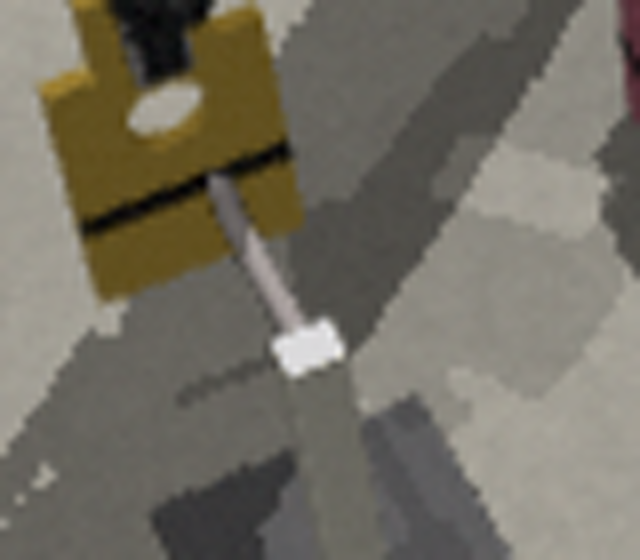

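View pics/t9.png

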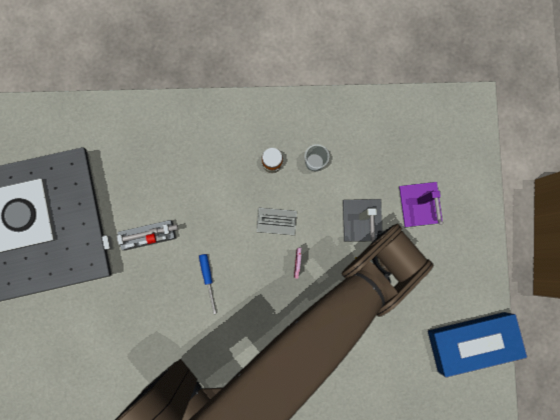

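```bash
python3 - <<'E'
from h import *
S=load('s9');K,R,t=S[2:]
def onx(uv,x):
    r=R.T@np.array([(uv[0]-K[0,2])/K[0,0],(uv[1]-K[1,2])/K[1,1],1.]);o=-R.T@t;return o+r*(x-o[0])/r[0]
f=lambda x,y:((x+.5)/8-.5+170,(y+.5)/8-.5+190)
for n,p in (('hole',(165,111)),('top rim',(167,79)),('bot rim',(163,143)),('ll',(105,300)),('lr',(302,232)),('shoulderL',(43,97)),('shR',(262,22))): print(n,onx(f(*p),.446).round(4))
print('predict hole px',proj([.446,-.3875,.155],K,R,t),'tip', proj([.487,-.3865,.162],K,R,t), f(218,180))
X=cloud(*S);
hsv=cv2.cvtColor(S[0],cv2.COLOR_RGB2HSV);m=(cv2.inRange(hsv,(20,110,40),(34,255,255))>0)
q=X[m&(X[...,0]<.5)];q=q[q[:,1]<-.3];print(len(q),np.median(q,0),np.percentile(q,[2,98],axis=0))
E
```

```text
hole [ 0.446  -0.389   0.1633]
top rim [ 0.446  -0.3857  0.1784]
bot rim [ 0.446  -0.3924  0.1479]
ll [ 0.446  -0.4267  0.0789]
lr [ 0.446  -0.3497  0.0715]
shoulderL [ 0.446  -0.4283  0.1929]
shR [ 0.446  -0.3487  0.1879]
predict hole px [191.15288798 205.16348998] tip [196.71809102 213.20190629] (196.8125, 212.0625)
672 [ 0.44614751 -0.39642757  0.1444188 ] [[ 0.44092601 -0.42707897  0.07807622]
 [ 0.44979356 -0.34943509  0.22366666]]
```

Emit:
step_arm(rows=[[[0,0,0],[0,4,0],1],[[0,0,0],[8,4,0],1],[[0,0,0],[16,4,0],1],[[0,0,0],[24,4,0],1],[[0,0,0],[32,4,0],1],[[0,0,0],[38,4,0],1],[[0,0,0],[44,4,0],1],[[0,0,0],[44,4,0],1]])

```text
time: 12.07
eef_pos: [0.4863, -0.3878, 0.1771]
tcp_rot: [0.707, -0.003, 0.003, -0.707]
contact_force: [-0.2, -0.6, -1.1]
opening: 0.088
```

```bash
python3 - <<'E'
from h import *
from plant import ctrl
print(ctrl.get_state()['eef_pos'])
M=snap('wrist','w10');S=snap('scene','s10')
cv2.imwrite('pics/c10s.png',cv2.resize(S[0][190:260,170:250,::-1],(640,560),interpolation=cv2.INTER_CUBIC))
E
```

```text
[ 0.48633595 -0.38775776  0.17707363]
```

View pics/c10s.png

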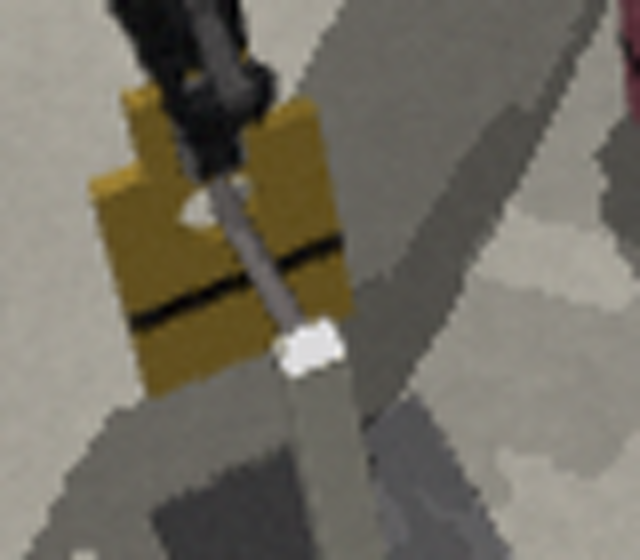

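View pics/w10.png

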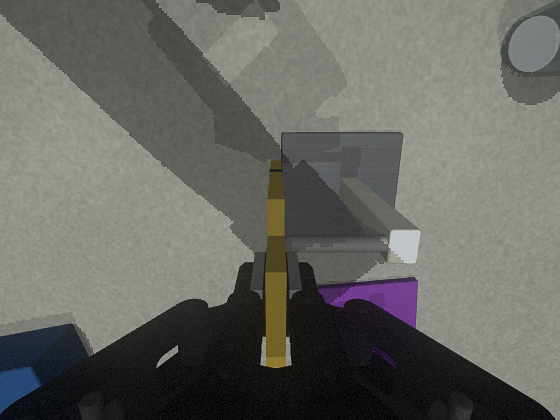

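The peg passes through the hole with no contact force. I'll continue along the peg and then lower.

Emit:
step_arm(rows=[[[0,0,0],[9,0,0],1],[[0,0,0],[18,0,0],1],[[0,0,0],[27,0,0],1],[[0,0,0],[35,0,0],1],[[0,0,0],[35,0,0],1],[[0,0,0],[35,5,0],1],[[0,0,0],[35,9,0],1],[[0,0,0],[35,11,0],1],[[0,0,0],[35,11,0],1]])

```text
time: 12.92
eef_pos: [0.5193, -0.3877, 0.1647]
tcp_rot: [-0.707, 0.004, -0.003, 0.708]
contact_force: [0.7, -0.3, -0.7]
opening: 0.09
```

```bash
python3 - <<'E'
from h import *
from plant import ctrl
print(ctrl.get_state()['eef_pos'])
M=snap('wrist','w11');S=snap('scene','s11')
cv2.imwrite('pics/c11s.png',np.hstack([cv2.resize(S[0][190:260,170:250,::-1],(400,350),interpolation=cv2.INTER_CUBIC),cv2.resize(M[0][:,:,::-1],(400,350))]))
E
```

```text
[ 0.51933795 -0.38772794  0.16473088]
```

View pics/c11s.png

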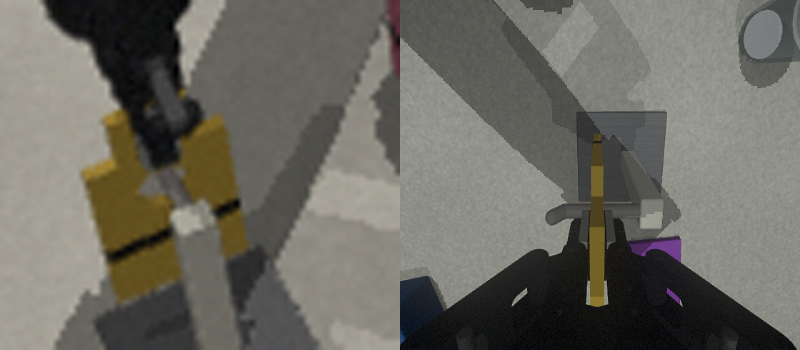

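Emit:
step_arm(rows=[[[0,0,0],[0,1,0],1],[[0,0,0],[0,1,0],1]])

```text
time: 13.18
eef_pos: [0.52, -0.3883, 0.1652]
tcp_rot: [0.707, -0.003, 0.003, -0.707]
contact_force: [0.3, -0.9, -1.1]
opening: 0.087
```

Emit:
step_arm(rows=[[[0,0,0],[0,1,0],1],[[0,0,0],[0,1.5,0],1],[[0,0,0],[0,1.5,0],1]])

```text
time: 13.43
eef_pos: [0.5202, -0.3883, 0.164]
tcp_rot: [0.707, -0.003, 0.003, -0.707]
contact_force: [-1.2, 0.1, -0.2]
opening: 0.087
```

Emit:
step_arm(rows=[[[0,0,0],[0,0,0],0.85],[[0,0,0],[0,0,0],0.8],[[0,0,0],[0,0,0],0.75],[[0,0,0],[0,0,0],0.75],[[0,0,0],[0,0,0],0.75],[[0,0,0],[0,0,0],0.75]], newtons=20)

```text
time: 13.93
eef_pos: [0.5201, -0.3882, 0.1637]
tcp_rot: [0.707, -0.003, 0.003, -0.707]
contact_force: [0.2, 0.0, -0.8]
opening: 0.248
```

```bash
python3 - <<'E'
from h import *
M=snap('wrist','w12');S=snap('scene','s12')
cv2.imwrite('pics/c12s.png',np.hstack([cv2.resize(S[0][190:260,170:250,::-1],(400,350),interpolation=cv2.INTER_CUBIC),cv2.resize(M[0][:,:,::-1],(400,350))]))
E
```

```text
(no output)
```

View pics/c12s.png

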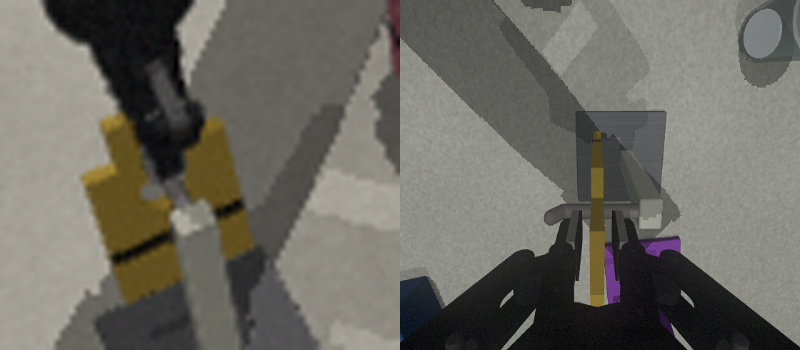

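The tag is free between the fingers and hangs on the peg. I'll retract straight up.

Emit:
step_arm(rows=[[[0,0,0],[0,-8,0],0.75],[[0,0,0],[0,-20,0],0.75],[[0,0,0],[0,-40,0],0.75],[[0,0,0],[0,-65,0],0.75],[[0,0,0],[0,-95,0],0.75],[[0,0,0],[0,-130,0],0.75],[[0,0,0],[0,-160,0],0.75],[[0,0,0],[-40,-180,0],0.75],[[0,0,0],[-70,-180,0],0.75],[[0,0,0],[-70,-180,0],0.75]])

```text
time: 14.87
eef_pos: [0.4472, -0.3881, 0.3482]
tcp_rot: [0.709, -0.003, 0.005, -0.705]
contact_force: [1.2, -0.7, -0.3]
opening: 0.252
```

Emit:
step_arm(rows=[[[0,0,0],[0,0,40],0.75],[[0,0,0],[0,0,80],0.75],[[0,0,0],[0,0,120],0.75],[[0,0,0],[0,0,160],0.75],[[0,0,0],[0,0,160],0.75],[[0,0,0],[0,0,160],0.75],[[0,0,0],[0,0,160],0.75],[[0,0,0],[0,0,160],0.75],[[0,0,0],[0,0,160],0.75],[[0,0,0],[0,0,160],0.75]])

```text
time: 15.7
eef_pos: [0.4516, -0.2285, 0.3434]
tcp_rot: [-0.707, 0.004, -0.004, 0.707]
contact_force: [0.7, -0.8, -0.0]
opening: 0.25
```

```bash
python3 - <<'E'
from h import *
S=snap('scene','s13');T=snap('top','t13')
c=lambda M,x0,y0,x1,y1:cv2.resize(M[0][y0:y1,x0:x1,::-1],(400,300),interpolation=cv2.INTER_CUBIC)
cv2.imwrite('pics/c13.png',np.vstack([np.hstack([c(S,160,190,280,280),c(S,330,130,450,220)]),np.hstack([c(T,320,170,440,260),c(T,90,200,210,290)])]))
cv2.imwrite('pics/c13b.png',np.hstack([cv2.resize(S[0][:,:,::-1],(400,300)),cv2.resize(T[0][:,:,::-1],(400,300))]))
X=cloud(*S)
hsv=cv2.cvtColor(S[0],cv2.COLOR_RGB2HSV);m=(cv2.inRange(hsv,(20,110,40),(34,255,255))>0)
q=X[m&(X[...,1]<-.3)&(X[...,2]<.22)&(X[...,2]>.04)];print(len(q),np.median(q,0),np.percentile(q,[2,98],axis=0))
E
```

```text
702 [ 0.52419099 -0.39338006  0.14822075] [[ 0.51764407 -0.42446756  0.06108271]
 [ 0.52710406 -0.34580408  0.20705874]]
```

View pics/c13.png

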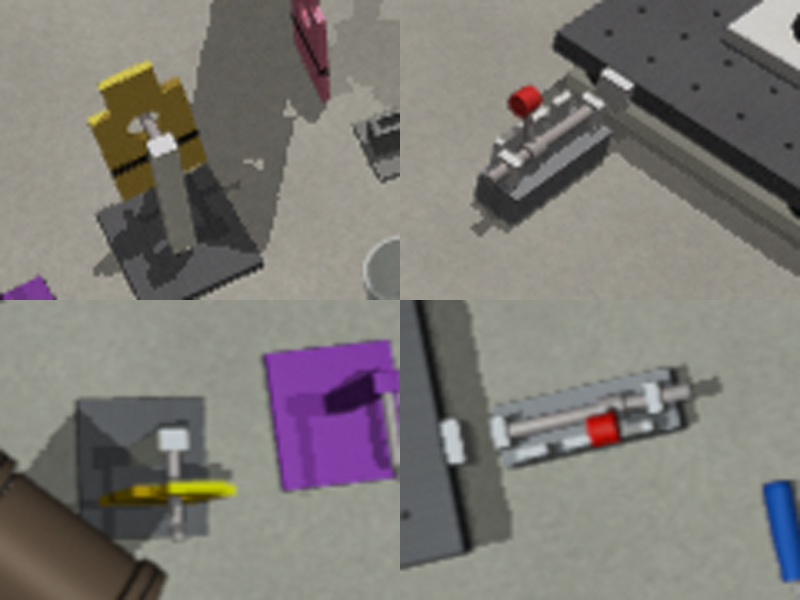

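View pics/c13b.png

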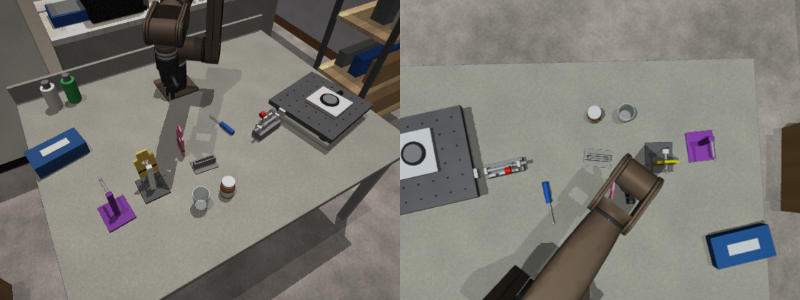

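The tag hangs upright on the white stand's peg, the bolt is clear of the keeper with its handle up, and nothing else has moved. Handing in.

```bash
python3 -c "
from plant import ctrl
print(ctrl.get_state()['time'],ctrl.sign_off())"
```

```text
the job is handed in; nothing more can be done
15.8 None
```

I released the platform and hung the yellow tag on the white post's peg, then handed the job in at 15.8 s.

- **Bolt:** I lifted the knob to an estimated 1.25–1.3 rad and slid the bolt out about 50 mm. At the stop, the force rose from about 8 N to 16 N with no further travel. The last pictures show a clear gap between the bolt end and the keeper, and the handle still raised.
- **Tag:** I took the tag out of the rack and passed its hole over the peg's bent tip; I saw no sign of contact. It is let go about 30 mm out from the post and hangs upright. Its lower edge is about 57–60 mm above the bench, so the hole centre is about 10 mm below the peg's axis, as described.
- **Rest of the bench:** By eye in the last two pictures, the jar, beaker, screwdriver and purple stand are where they were. The pink tag also looks unmoved, but the arm partly hid it from above. The arm ended about 0.34 m up, touching nothing.

One check disagreed. While I held the tag, one scene picture suggested it leaned 3–5° sideways, which the tool's own reading did not show. I put this down to camera error, and the tag was hanging upright once released.

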